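Close the tag printer and hold its push knob in

ROBOT

A 6-joint arm with a two-finger parallel gripper is mounted at the origin on a cart in front of the work surface, level with it; the furniture and walls round the work are solid. World frame = base frame: x ahead of the robot, y to its left, z up, the work surface at z = 0. Lengths are in m, angles in degrees, forces in N, time in s.
With the tool pointing down it reaches from about 0.35 to 0.875 m from the base axis. Payload 4.2 kg.
Tool frame: the origin (TCP) lies midway between the tips of the shut fingers; the grasp point (between the pads) lies 19 mm behind it (r.pinch_z is the distance from the TCP to the grasp point, in m); z points along the fingers, y is the line along which they close (so a half turn about z gives the same grasp; the last joint's range is limited). The gripper opens to 87 mm and grips with 3 to 60 N. Pads are 19 mm wide; open, the fingers measure 117 mm over their backs; the gripper's body (75 mm by 190 mm) begins 51 mm behind the grasp point.
Start: joints at [85.462, 22.042, 0.453, 0, -68.411, -14.817], TCP at [0.207, 0.59, 0.223] pointing down, gripper open.
Joint ranges: [-179.83, 179.83], [-69.29, 118.12], [-61.27, 80.66], [-181.25, 117.63], [-171.15, -9.14], [-177.46, 177.46]. Speed limits (degrees/s): [159.86, 159.86, 180, 180, 180, 180].

INTERFACE

Orientations are given as a 3x3 rotation matrix whose columns are the frame's x, y, z axes.
In Python, from station import r, imaging, models gives the robot as it stands. The module is installed in compiled form; this text tells all that it offers.
- The arm moves only by the tool apply_moves, never from a script. Its argument "moves" is a list of rows, each a list of 2 entries, a list of its own where there are three numbers: the shift along the tool's x, y, z in m, then the turn about the tool's z in degrees. A call has 1 to 5 rows; each row shifts and turns the commanded pose from where the row before left it, along the tool's axes as they then stand; what a row does not reach is not made up. A row lasts 1/12 s, in which the tool goes at most 41.7 mm and 7.16 degrees, less where a joint would pass 70% of its speed; a pose out of reach is approached as far as the arm can. A call is refused whole if a number of a shift passes 0.0417 or a number of a turn 7.16, either way. A call with a gripper value outside its range is refused whole. "hand" is the finger opening in m, from 0 to 0.087, set as the call begins (left out, the last holds). The fingers move at their own pace and stop on an object; the grip force is fixed at half the most. Time passes only in rows, so rows that do not move let the fingers close. It gives the time, the measured TCP pose, the force, the opening and the grip force at its end, in the units of the state.
- r.sense(): the state, without advancing time (a new reading comes with each control period).
- imaging.capture(name): name is "scene" or "top" or "wrist"; returns a dict with "frame" (480x640x3 uint8, blue, green, red), "intrinsics" (3x3 intrinsics, pixels), "eye" and "orientation" of the camera in the world. Camera axes: x right, y down, z forward; pixel columns grow to the right and rows downward; lengths in m; the calibration is good to about 2 mm. The wrist camera is an equidistant fisheye: a pixel r from the principal point sees the ray r / f radians off the axis. A picture is of the moment at which its call begins. There is no depth.
- r.finish_job(): hands the job in; it is judged then, once.
Trained networks look in a picture, given as the dict that the camera call returned (one of the last four; its "shot" number tells which), for a name from the list of things; names that differ only in an ending like _2 or _b are one class to them, and where a whole thing is asked for, a point or a joint stands for the part that bears it (a point fixed in the world has none). Each returns a list of dicts, best first, with "confidence" (0 to 1); they miss things now and then, are a little off and sometimes report something else, mostly with a low value. They report only what shows in the picture. A call takes as long as a camera call. They do not tell look-alikes from the thing itself.
- models.cut_out(picture, target): "region" (480x640 bool, what is visible of it) and "extent" ([left, top, width, height] as shares, 0 to 1, of the picture: columns of its width, rows of its height, round what is visible of it).
- models.place_of(picture, target): "at" ([column, row] as shares, 0 to 1, of the picture: columns of its width, rows of its height: a listed point, or the origin of a listed thing).
The state is a dict: "time_s": time; "joints": joint angles; "joint_velocities": joint speeds; "effort": joint torques, N m; "tcp_pos": TCP position; "ee_rot": TCP orientation; "wrist_force": force on the tool from outside, world axes, zero at the start; "moment": the same for the moment, N m; "gripper_width": opening from 0.0 (shut) to 1.0 (fully open); "gripper_force": force on a finger pad.
Only numpy, scipy, OpenCV 4.12 (cv2) and the standard library are available. Lean on these libraries where they do the work, as an engineer would, in place of code of your own. Each camera call takes 0.05 s, during which the arm holds its last target. There are 200 camera calls.

TASK

First lower the tag printer's open lid gently until it is fully shut. Then put the loose push knob on the printer's D-shaped spindle, turned so that its hole matches the flat of the spindle, and push it all the way down against the sprung collar without forcing it. Finish with the hand still on the knob, keeping it fully pressed in; leave the tin, the stapler and the rubber stamp where they are.

Things in the scene. Friction and masses are not known exactly. Their poses are not given: they have to be found in the camera images.
- printer: White tag printer, fixed to the counter, 160 (x) x 200 (y) x 75 mm high without its lid. Origin: centre of its underside; z up; its front faces its own -x. Front half (x -80 to +5 mm) is a solid deck at z = 70 mm with the spindle in it; behind that is an open bay with a tag roll.
- lid_hinge (a point): Middle of the lid's hinge axis, at the printer's rear top edge: x 78, y 0, z 79.5 mm in the printer's frame; axes as the printer's. The hinge axis runs along y.
- lid (a joint): Lid angle in rad: 0 shut (level), grows as the front edge rises, at most 1.3 (starts 0.9 to 1.25). The hinge is stiff: the lid stays where it is left; about 2 N at its front edge lowers it. Push on its outer side (upper when shut, facing rearward when open). Shut, its top is 83.5 mm above the counter.
- lid_edge (a point): Middle of the lid's front edge, on the outer face; moves with the lid, its z the outward normal. Lid: plate 8 mm thick, 200 mm wide (y), mid-plane through the hinge axis, front edge 160 mm from it. A notch 44 mm wide, 67 mm deep in the middle of that edge clears the spindle (so this point is in air); the prongs beside it are 78 mm wide, mid-lines at y +61 and -61 mm.
- spindle: Steel D-shaft fixed upright in the printer's deck (x -42, y 0, z 70 mm of the printer), at its own angle about the vertical. Origin on its axis at deck height, 70 mm above the counter; z up. 34.5 mm high; 14 mm diameter with one flat, 4 mm from the axis, facing its own -x; chamfered top.
- spindle_top (a point): Top centre of the spindle, 34.5 mm above its origin; axes as the spindle's.
- collar (a joint): Travel in m of the aluminium sprung collar round the spindle (19 mm bore, 32 mm outside): 0 up, its top 22.5 mm above the spindle's origin (92.5 mm above the counter); 0.006 fully down. It takes 2 N to start and 8 N to reach the bottom (1 N per mm).
- knob: Loose black push knob, about 60 g, upright on the counter left or right of the printer. Origin: centre of its underside, on the hole's axis; z up. Flange 56 mm diameter, 6 mm thick; on it a bar grip 25 mm wide (y), parallel from x -12 to +23 mm, with a pointed nose at -x; top at z 36 mm. On the raised collar its origin is 22.5 mm above the spindle's origin, fully pressed 16.5 mm.
- knob_nose (a point): Tip of the knob's nose: x -36, y 0, z 20 mm in the knob's frame. The knob's hole: D-shaped, blind, 20 mm deep from below, about 1.2 mm wider all round than the spindle, flared at the mouth, its flat on the nose side (-x). It fits when the nose points the way the spindle's flat faces (axes of both agree).
- button_tin: Bystander: round blue tin, 72 mm diameter, 33 mm high, standing on the other side of the printer from the knob. Origin: centre of its underside.
- stapler: Bystander: stapler, 145 x 34 x 47 mm, behind the printer to the left. Origin: centre of its underside.
- rubber_stamp: Bystander: wooden rubber stamp, 25 x 52 x 69 mm, right of the printer. Origin: centre of its underside.
Things that resemble listed ones, but are neither listed nor needed, are in the scene too. Leave any red or yellow look-alike of the knob alone.

How it is judged (in metres and radians):
On the way, in this order (a step that is already met when the one before it is completed fails the run):
1. the lid is shut (value of joint lid below 0.06 rad), for 0.2 s.
2. with the lid shut, the knob is on the spindle, at least 8 mm down, turned to match (value of joint lid below 0.06 rad and horizontal distance between knob and spindle below 0.003 m and x of knob_nose in the frame of spindle below -0.03 m and angle between knob's own z axis and vertical below 0.12 rad and z of knob in the frame of spindle below 0.0265 m), for 0.1 s.
At the end, for the whole second after the job is handed in: Lid under 0.06 rad; knob on spindle (axes within 3 mm, nose over flat, tilt under 0.12 rad, underside under 18.5 mm above the spindle origin); fingers still on it (over 2 N), collar down over 4.5 mm, knob bearing on the printer with 4 to 40 N; all through the last second (value of joint lid below 0.06 rad and horizontal distance between knob and spindle below 0.003 m and x of knob_nose in the frame of spindle below -0.03 m and angle between knob's own z axis and vertical below 0.12 rad and z of knob in the frame of spindle below 0.0185 m and value of joint collar above 0.0045 m and contact force between knob and printer between 4 and 40 N and contact force between the fingers and knob above 2 N); the arm keeps its last pose, push and grip.
It fails at once if the button tin is shoved more than 40 mm (distance of button_tin from where it was at the start of the episode above 0.04 m).
It fails at once if the stapler is shoved more than 40 mm (distance of stapler from where it was at the start of the episode above 0.04 m).
It fails at once if the rubber stamp is shoved more than 40 mm (distance of rubber_stamp from where it was at the start of the episode above 0.04 m).
It fails at once if the lid is slammed (faster than 3 rad/s) (velocity of joint lid below -3 rad/s).
It also fails if it takes over 53 s, if anything falls off the work surface, if the arm or the gripper's body presses on something with over 40 N, if the wrist force passes 120 N, or if a joint passes its speed limit or range.

## Working session

There is one attempt and no reset: what is moved stays moved. The work goes in short steps, Python scripts to look and compute and a tool call to move; the robot and the scene stay as the last step left them, time stands still between calls to the robot, and variables do not carry over. Pictures are saved under pics/ and viewed, at most 13 in all, crops included, and the job is handed in when it is done.

Besides the shell and the picture viewer there is one more tool, called after "Emit:" in YAML: its name, and indented under it one key for each argument. apply_moves: Moves the arm, as the interface text tells. Its arguments: {"type":"object","properties":{"moves":{"type":"array"},"hand":{"type":"number"}},"required":["moves"]}

```bash
mkdir -p pics
cat > h.py <<'E'
import numpy as np, cv2
from station import r, imaging, models
def ray(c,at):
    K=np.array(c["intrinsics"]);u=at[0];v=at[1]
    d=np.array([(u-K[0,2])/K[0,0],(v-K[1,2])/K[1,1],1.])
    return np.array(c["eye"]),np.array(c["orientation"])@d
def onz(c,px,z):
    e,d=ray(c,px); return e+d*(z-e[2])/d[2]
def proj(c,P):
    K=np.array(c["intrinsics"]);p=np.array(c["orientation"]).T@(np.array(P)-np.array(c["eye"]))
    return (K@p/p[2])[:2]
def px(d): return np.array(d["at"])*[640,480]
E
python3 - <<'E'
from h import *
np.set_printoptions(precision=4,suppress=True)
s=r.sense();print(s)
for n in["scene","top"]:
    c=imaging.capture(n);cv2.imwrite(f"pics/{n}0.png",c["frame"]);print(n,c["eye"],c["orientation"],c["intrinsics"])
    for t in["printer","lid_edge","lid_hinge","spindle","spindle_top","knob","knob_nose","button_tin","stapler","rubber_stamp"]:
        print(t,[(px(d).round(1),round(d["confidence"],2)) for d in models.place_of(c,t)[:4]])
E
```

```text
{'time_s': 0.0, 'joints': array([ 85.4622,  22.0888,   0.3806,  -0.0285, -68.41  , -14.8181]), 'joint_velocities': array([ 0.0951, -0.0764,  0.0535, -0.0205,  0.0678,  0.0856]), 'effort': array([  0.0009, -39.0665,  18.7403,   4.2197,   0.0109,  -0.0002]), 'tcp_pos': array([0.2069, 0.5891, 0.2215]), 'ee_rot': array([[ 0.9434, -0.3316, -0.0006],
       [-0.3316, -0.9434, -0.002 ],
       [ 0.0001,  0.0021, -1.    ]]), 'wrist_force': array([0.1274, 1.1611, 0.2859]), 'moment': array([-0.0131,  0.0076, -0.0034]), 'gripper_force': 0.0, 'gripper_width': 0.998588924309321}
scene [-0.0094 -0.5294  0.5883] [[ 0.6931 -0.3903  0.606 ]
 [-0.7205 -0.3485  0.5995]
 [-0.0228 -0.8522 -0.5228]] [[456.8365   0.     324.2722]
 [  0.     456.8365 239.1746]
 [  0.       0.       1.    ]]
printer [(array([324.9, 275.4]), 0.74)]
lid_edge [(array([323.4, 181.4]), 0.59)]
lid_hinge [(array([348.7, 235.9]), 0.62)]
spindle [(array([307.2, 255.1]), 0.43)]
spindle_top [(array([307.5, 246.3]), 0.46)]
knob [(array([343.1, 365.1]), 0.96), (array([374.8, 403.7]), 0.76), (array([408.2, 377.5]), 0.65), (array([387.8, 3
[... 437 characters left out ...]
232.12  ]
 [  0.       0.       1.    ]]
printer [(array([325.7, 228.1]), 0.98)]
lid_edge [(array([322.5, 210.2]), 0.8)]
lid_hinge [(array([326.5, 185.7]), 0.7)]
spindle [(array([319.9, 242.6]), 0.53), (array([324. , 212.4]), 0.27)]
spindle_top [(array([323.2, 240.8]), 0.36)]
knob [(array([413.7, 293. ]), 0.98), (array([457.6, 268.6]), 0.69), (array([412. , 231.9]), 0.67), (array([455.2, 308.7]), 0.65)]
knob_nose [(array([407.9, 279.1]), 0.95), (array([417.8, 243.3]), 0.95), (array([478.1, 283.4]), 0.94), (array([460.2, 332.6]), 0.74)]
button_tin [(array([193.7, 282.8]), 0.85)]
stapler [(array([198.4, 152.8]), 0.91), (array([326.1, 228.3]), 0.54)]
rubber_stamp [(array([456.6, 201.4]), 0.55)]
```

View pics/scene0.png

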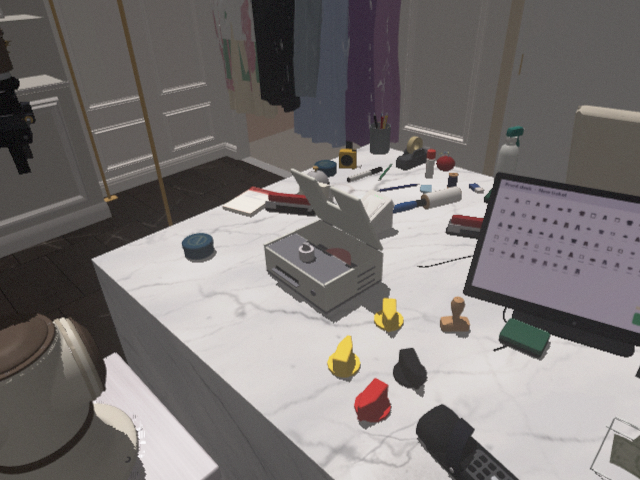

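View pics/top0.png

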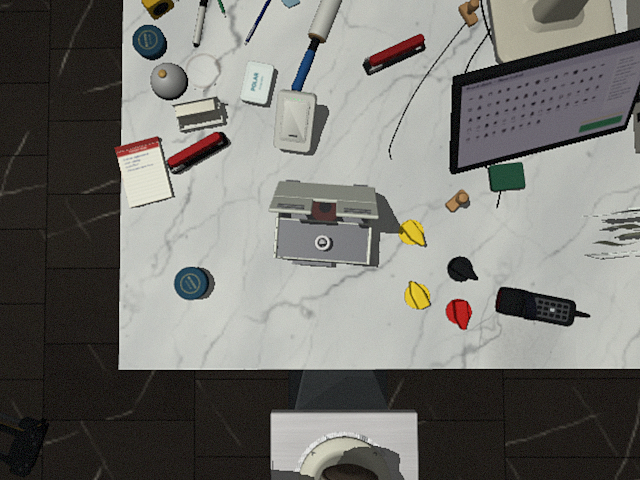

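The scene shows the open printer at about (325,265), with its spindle at (307,250). Four things resemble the knob (scene / top pixels):
- black: (409,367) / (460,269)
- yellow: (389,315) / (412,233)
- yellow: (344,358) / (417,295)
- red: (373,400) / (458,313)

The black handset at (465,445) / (535,306) is not a knob. I choose the black knob and will check it in a crop.

Run:
```python
from h import *
np.set_printoptions(precision=4,suppress=True)
S=imaging.capture("scene");T=imaging.capture("top")
def tri(a,b):
    e1,d1=ray(S,a);e2,d2=ray(T,b);d1/=np.linalg.norm(d1);d2/=np.linalg.norm(d2)
    A=np.stack([d1,-d2],1);t=np.linalg.lstsq(A,e2-e1,rcond=None)[0]
    p,q=e1+d1*t[0],e2+d2*t[1];return (p+q)/2,np.linalg.norm(p-q)
def near(l,p,R=45):
    l=[px(d) for d in l if np.linalg.norm(px(d)-p)<R];return l[0] if l else None
for t,a,b in[("printer",(325,275),(326,228)),("lid_edge",(323,181),(322,210)),("lid_hinge",(348,236),(326,186)),("spindle",(307,255),(320,242)),("spindle_top",(307,246),(323,241)),("knob",(409,375),(457,269)),("knob_nose",(414,383),(478,283)),("button_tin",(196,250),(194,283)),("stapler",(290,209),(198,153)),("rubber_stamp",(452,325),(457,201))]:
    a=near(models.place_of(S,t),a,20);b=near(models.place_of(T,t),b,15)
    print(t,a,b,tri(a,b) if a is not None and b is not None else None)
for n,p,z in[("knob",(457.6,268.6),0),("nose",(478.1,283.4),.02),("sptop",(323.2,240.8),.1045)]:print(n,onz(T,p,z))
# printer deck front corners in top by mask
m=models.cut_out(T,"printer")[0]["region"].astype(np.uint8)
cs=max(cv2.findContours(m,0,2)[0],key=cv2.contourArea);print(cv2.minAreaRect(cs),cv2.approxPolyDP(cs,4,True)[:,0].tolist())
f=lambda c,x,y,w,h,k:cv2.resize(c["frame"][y:y+h,x:x+w],None,fx=k,fy=k,interpolation=cv2.INTER_CUBIC)
im=np.vstack([np.hstack([f(T,430,240,80,60,5),f(T,280,210,80,60,5)]),np.hstack([f(S,370,335,80,60,5),f(S,267,215,80,60,5)])])
cv2.imwrite("pics/c1.png",im)
```

```text
printer [322.688 276.   ] [326.528 223.92 ] (array([0.5596, 0.0361, 0.0032]), np.float64(0.007606985237605565))
lid_edge [322.368 180.48 ] [326.08 211.68] (array([0.5667, 0.0362, 0.2259]), np.float64(0.007455482766054266))
lid_hinge [348.416 234.816] [328.128 183.696] (array([0.6389, 0.0321, 0.0734]), np.float64(0.007638075741861666))
spindle [307.776 257.184] [324.096 244.512] (array([0.5152, 0.0385, 0.0728]), np.float64(0.0005720190099178904))
spindle_top None [321.088 242.592] None
knob [403.968 371.088] [459.904 269.712] (array([ 0.4567, -0.2519,  0.0068]), np.float64(0.010112122928777839))
knob_nose [417.792 383.616] [476.608 279.6  ] (array([ 0.4378, -0.2865,  0.0195]), np.float64(0.0035511384465746563))
button_tin [196.928 254.4  ] [193.984 281.088] (array([ 0.4335,  0.3332, -0.0103]), np.float64(0.010348469955689653))
stapler [291.392 210.576] [199.296 147.984] (array([ 0.7326,  0.3224, -0.0061]), np.float64(0.011181252639792678))
rubber_stamp [454.72  327.408] [455.68  201.504] (array([ 0.6101, -0.2517, -0.0018]), np.float64(0.00012400745675165525))
knob [ 0.4624 -0.2525  0.    ]
nose [ 0.4307 -0.2908  0.02  ]
sptop [0.5215 0.0402 0.1045]
((322.26605224609375, 224.36256408691406), (110.35649871826172, 84.30778503417969), 3.8654611110687256) [[278, 182], [268, 209], [276, 214], [273, 257], [328, 267], [333, 262], [368, 263], [371, 222], [378, 218], [373, 188]]
```

View pics/c1.png

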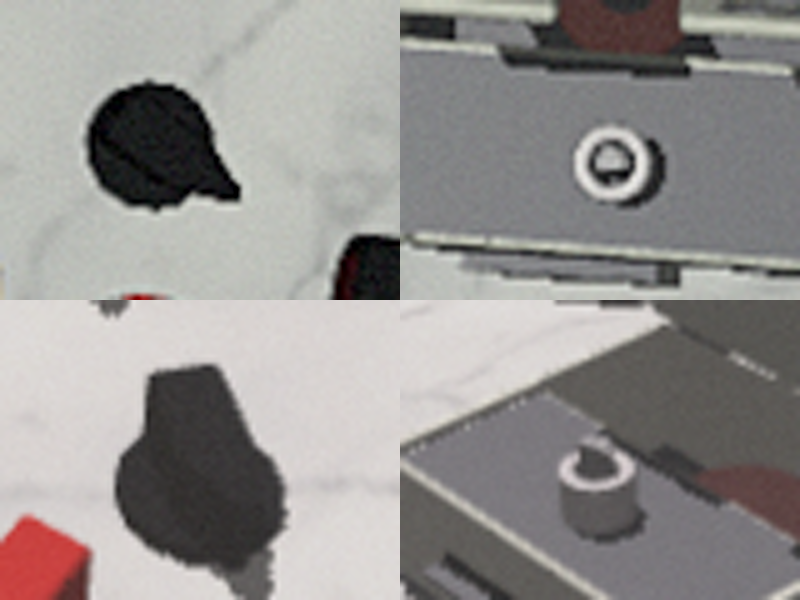

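The crop shows the black knob upright, with its flange at top (460,269) and its nose at (477,279). The spindle's dark flat faces roughly towards the robot, at top (322,242). From the measured points, the printer yaw is about -3.5°, the hinge is at (0.636, 0.031) and the lid angle is about 1.12 rad. Next I move the shut fingers behind the left prong.

Emit:
apply_moves:
  moves:
    - [[0,0,-0.02],-5.3]
    - [[0,0,-0.02],-5.3]
    - [[0,0,-0.02],-5.3]
    - [[0,0,0],0]
  hand: 0

```text
time_s: 2.58
tcp_pos: [0.2079, 0.5917, 0.2876]
ee_rot: [[0.998, -0.057, 0.003], [-0.057, -0.998, 0.009], [0.002, -0.009, -1.0]]
wrist_force: [0.4, 0.4, 0.9]
gripper_width: 0.778
gripper_force: 0.0
```

Emit:
apply_moves:
  moves:
    - [[0.0226,0.0231,0],0]
    - [[0.0226,0.0231,0],0]
    - [[0.0226,0.0231,0],0]
    - [[0.0226,0.0231,0],0]
    - [[0.0226,0.0231,0],0]

```text
time_s: 3.0
tcp_pos: [0.3135, 0.4662, 0.2821]
ee_rot: [[0.998, -0.061, -0.0], [-0.061, -0.998, -0.0], [-0.0, 0.0, -1.0]]
wrist_force: [1.2, 0.8, 0.8]
gripper_width: 0.402
gripper_force: 0.0
```

Emit:
apply_moves:
  moves:
    - [[0.0226,0.0231,0],0]
    - [[0.0226,0.0231,0],0]
    - [[0.0226,0.0231,0],0]
    - [[0.0226,0.0231,0],0]
    - [[0.0226,0.0231,0],0]

```text
time_s: 3.42
tcp_pos: [0.4194, 0.344, 0.2823]
ee_rot: [[0.998, -0.061, -0.0], [-0.061, -0.998, 0.0], [-0.0, -0.0, -1.0]]
wrist_force: [0.3, 0.1, -0.3]
gripper_width: 0.043
gripper_force: 0.0
```

Emit:
apply_moves:
  moves:
    - [[0.0226,0.0231,0],0]
    - [[0.0226,0.0231,0],0]
    - [[0.0226,0.0231,0],0]
    - [[0.0226,0.0231,0],0]
    - [[0.0226,0.0231,0],0]

```text
time_s: 3.83
tcp_pos: [0.5253, 0.2219, 0.2822]
ee_rot: [[0.998, -0.061, -0.0], [-0.061, -0.998, 0.0], [-0.0, -0.0, -1.0]]
wrist_force: [1.2, 0.1, -0.2]
gripper_width: 0.003
gripper_force: 0.0
```

Emit:
apply_moves:
  moves:
    - [[0.0226,0.0231,0],0]
    - [[0.0226,0.0231,0],0]
    - [[0.0226,0.0231,0],0]
    - [[0.0226,0.0231,0],0]
    - [[0,0,0],0]

```text
time_s: 4.25
tcp_pos: [0.6117, 0.1218, 0.2811]
ee_rot: [[0.998, -0.067, -0.001], [-0.067, -0.998, -0.002], [-0.001, 0.002, -1.0]]
wrist_force: [-0.9, 1.5, 0.1]
gripper_width: 0.005
gripper_force: 0.0
```

Emit:
apply_moves:
  moves:
    - [[0.014,0.01,0],0]
    - [[0.014,0.01,0],0]
    - [[0,0,0.025],0]
    - [[0,0,0.025],0]
    - [[0,0,0.024],0]

```text
time_s: 4.67
tcp_pos: [0.6358, 0.1039, 0.2072]
ee_rot: [[0.998, -0.062, -0.0], [-0.062, -0.998, 0.001], [-0.0, -0.001, -1.0]]
wrist_force: [0.2, 0.0, -0.4]
gripper_width: 0.005
gripper_force: 0.0
```

Run:
```python
from h import *
s=r.sense();print(s["tcp_pos"],s["wrist_force"])
S=imaging.capture("scene");T=imaging.capture("top")
f=lambda c,x,y:cv2.resize(c["frame"][y:y+150,x:x+150],None,fx=2.6,fy=2.6)
cv2.imwrite("pics/c2.png",np.hstack([f(S,250,150),f(T,250,140)]))
```

```text
[0.63577152 0.10393976 0.20716956] [ 0.23938603  0.03282727 -0.40429405]
```

View pics/c2.png

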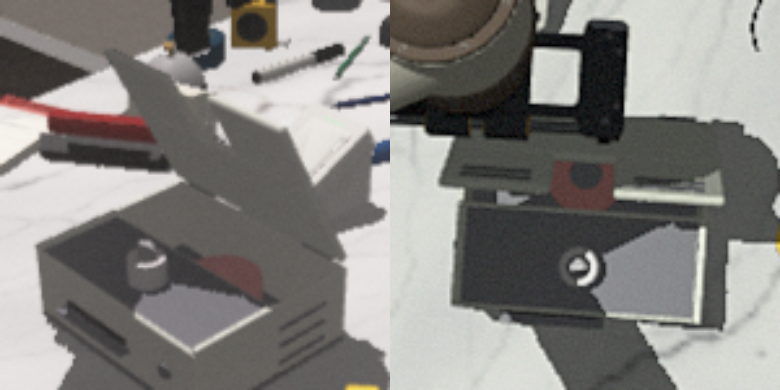

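The fingers are behind the left prong at x 0.636 and clear of the lid. Now I lower the lid along the hinge arc.

Emit:
apply_moves:
  moves:
    - [[-0.017,0,-0.002],0]
    - [[-0.016,0,-0.002],0]
    - [[-0.0065,0,0.0027],0]
    - [[-0.0065,0,0.0027],0]

```text
time_s: 5.1
tcp_pos: [0.5904, 0.1074, 0.2089]
ee_rot: [[0.998, -0.06, 0.003], [-0.06, -0.998, 0.001], [0.003, -0.001, -1.0]]
wrist_force: [1.0, 0.7, 0.5]
gripper_width: 0.008
gripper_force: 0.6
```

Emit:
apply_moves:
  moves:
    - [[-0.0062,0,0.0033],0]
    - [[-0.0062,0,0.0033],0]
    - [[-0.0058,0,0.0039],0]
    - [[-0.0058,0,0.0039],0]

```text
time_s: 5.43
tcp_pos: [0.566, 0.1085, 0.1924]
ee_rot: [[0.998, -0.06, 0.001], [-0.06, -0.998, 0.0], [0.001, -0.0, -1.0]]
wrist_force: [1.0, 0.6, 0.0]
gripper_width: 0.007
gripper_force: 0.5
```

Emit:
apply_moves:
  moves:
    - [[-0.0054,0,0.0045],0]
    - [[-0.0054,0,0.0045],0]
    - [[-0.0049,0,0.005],0]
    - [[-0.0049,0,0.005],0]

```text
time_s: 5.77
tcp_pos: [0.5451, 0.1095, 0.1731]
ee_rot: [[0.998, -0.06, -0.0], [-0.06, -0.998, -0.0], [-0.0, 0.0, -1.0]]
wrist_force: [0.8, 0.6, -0.0]
gripper_width: 0.004
gripper_force: 0.5
```

Emit:
apply_moves:
  moves:
    - [[-0.0044,0,0.0055],0]
    - [[-0.0044,0,0.0055],0]
    - [[-0.0038,0,0.0059],0]
    - [[-0.0038,0,0.0059],0]

```text
time_s: 6.1
tcp_pos: [0.5288, 0.1105, 0.1503]
ee_rot: [[0.998, -0.06, -0.0], [-0.06, -0.998, -0.0], [-0.0, 0.0, -1.0]]
wrist_force: [1.1, 0.4, 1.0]
gripper_width: 0.004
gripper_force: 0.4
```

Emit:
apply_moves:
  moves:
    - [[-0.0032,0,0.0062],0]
    - [[-0.0032,0,0.0062],0]
    - [[-0.0026,0,0.0065],0]
    - [[-0.0026,0,0.0065],0]

```text
time_s: 6.43
tcp_pos: [0.5173, 0.1111, 0.1249]
ee_rot: [[0.998, -0.06, -0.0], [-0.06, -0.998, -0.0], [-0.0, 0.0, -1.0]]
wrist_force: [0.9, 0.5, -0.4]
gripper_width: 0.004
gripper_force: 0.4
```

Emit:
apply_moves:
  moves:
    - [[-0.0019,0,0.0068],0]
    - [[-0.0019,0,0.0068],0]
    - [[-0.0013,0,0.0068],0]
    - [[-0.0012,0,0.0068],0]

```text
time_s: 6.77
tcp_pos: [0.5111, 0.1115, 0.0976]
ee_rot: [[0.998, -0.06, -0.0], [-0.06, -0.998, -0.0], [-0.0, 0.0, -1.0]]
wrist_force: [-0.3, 1.2, 0.8]
gripper_width: 0.008
gripper_force: 0.4
```

Emit:
apply_moves:
  moves:
    - [[-0.0005,0,0.005],0]
    - [[-0.0005,0,0.004],0]
    - [[0,0,0.003],0]
    - [[0,0,0.002],0]
    - [[0,0,0],0]

```text
time_s: 7.18
tcp_pos: [0.5102, 0.1115, 0.0842]
ee_rot: [[0.998, -0.06, -0.001], [-0.06, -0.998, -0.0], [-0.001, 0.0, -1.0]]
wrist_force: [0.3, 1.3, -0.6]
gripper_width: 0.002
gripper_force: 0.0
```

Run:
```python
from h import *
S=imaging.capture("scene")
for t in["lid_edge","lid_hinge"]:
  l=models.place_of(S,t)
  print(t,[(px(d),d["confidence"],onz(S,px(d),.08)) for d in l[:2]])
f=lambda c,x,y:cv2.resize(c["frame"][y:y+150,x:x+200],None,fx=3,fy=3)
cv2.imwrite("pics/c3.png",f(S,225,180))
```

```text
lid_edge []
lid_hinge [(array([350.208, 232.896]), 0.55, array([0.63617474, 0.02958829, 0.08      ]))]
```

View pics/c3.png

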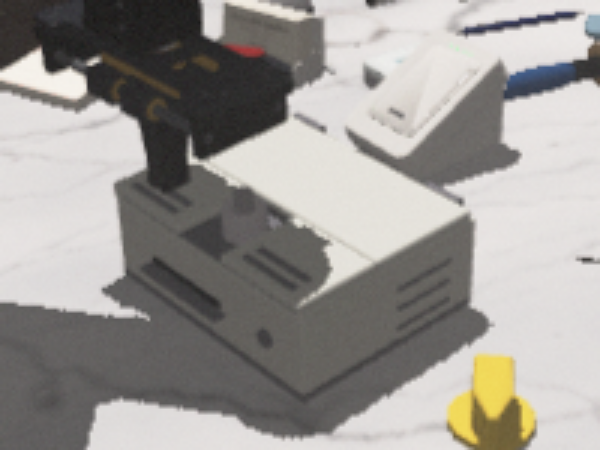

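The lid came down with the fingers and looks level. I press a few millimetres more to make sure it is seated.

Emit:
apply_moves:
  moves:
    - [[0,0,0.002],0]
    - [[0,0,0.002],0]
    - [[0,0,0.001],0]
    - [[0,0,0],0]

```text
time_s: 7.67
tcp_pos: [0.5108, 0.1117, 0.0835]
ee_rot: [[0.998, -0.058, 0.002], [-0.058, -0.998, -0.0], [0.002, 0.0, -1.0]]
wrist_force: [-9.5, -0.1, 24.8]
gripper_width: 0.007
gripper_force: 12.3
```

The lid stopped dead at z 0.0835 with 25 N, so it is shut. Now I lift off and look from the wrist camera.

Emit:
apply_moves:
  moves:
    - [[0,0,-0.03],0]
    - [[0,0,-0.04],0]
    - [[0,0.02,-0.036],0]
    - [[0,0.03,0],0]
    - [[0,0.02,0],0]
  hand: 0.06

```text
time_s: 8.08
tcp_pos: [0.5072, 0.0412, 0.1883]
ee_rot: [[0.998, -0.06, 0.006], [-0.06, -0.998, 0.002], [0.006, -0.003, -1.0]]
wrist_force: [-0.0, -0.5, -1.3]
gripper_width: 0.297
gripper_force: 0.0
```

```bash
cat >> h.py <<'E'
def wray(c,p):
    K=np.array(c["intrinsics"]);q=(np.array(p)-[K[0,2],K[1,2]])/K[0,0];t=np.linalg.norm(q)
    d=np.array([*(q/max(t,1e-9)*np.sin(t)),np.cos(t)]);return np.array(c["eye"]),np.array(c["orientation"])@d
def wonz(c,p,z):
    e,d=wray(c,p);return e+d*(z-e[2])/d[2]
def wproj(c,P):
    K=np.array(c["intrinsics"]);p=np.array(c["orientation"]).T@(np.array(P)-np.array(c["eye"]))
    h=np.hypot(p[0],p[1]);t=np.arctan2(h,p[2]);return p[:2]/h*t*K[0,0]+[K[0,2],K[1,2]]
E
python3 - <<'E'
from h import *
np.set_printoptions(precision=4,suppress=True)
s=r.sense();print(s["time_s"],s["tcp_pos"],s["wrist_force"])
W=imaging.capture("wrist");print(W["eye"],W["orientation"],W["intrinsics"])
for t,z in[("spindle",.07),("spindle_top",.1045),("lid_hinge",.0795),("printer",0),("lid_edge",.0835),("knob",0)]:
  print(t,[(px(d),round(d["confidence"],2),wonz(W,px(d),z)) for d in models.place_of(W,t)[:2]])
p=wproj(W,[.5155,.039,.1]);print(p)
x,y=np.clip((p-[60,45]).astype(int),0,[520,390])
cv2.imwrite("pics/w1.png",np.hstack([cv2.resize(W["frame"],None,fx=.6,fy=.6),cv2.resize(W["frame"][y:y+90,x:x+120],(384,288),interpolation=cv2.INTER_CUBIC)]));print(x,y)
E
```

```text
8.0833 [0.5072 0.0412 0.1883] [-0.0031 -0.5232 -1.3193]
[0.5845 0.0363 0.3504] [[-0.0591 -0.9583 -0.2796]
 [-0.9982  0.0561  0.0189]
 [-0.0024  0.2803 -0.9599]] [[371.6483   0.     316.3703]
 [  0.     371.6483 241.116 ]
 [  0.       0.       1.    ]]
spindle [(array([315.008, 225.792]), 0.8, array([0.5153, 0.0421, 0.07  ])), (array([574.784, 119.616]), 0.22, array([ 0.6008, -0.192 ,  0.07  ]))]
spindle_top [(array([314.176, 234.576]), 0.97, array([0.5176, 0.0424, 0.1045]))]
lid_hinge [(array([314.88 ,  64.512]), 0.68, array([0.6369, 0.0349, 0.0795]))]
printer [(array([312.896, 162.816]), 0.66, array([0.559 , 0.0419, 0.    ])), (array([55.616, 49.104]), 0.36, array([0.7217, 0.3198, 0.    ]))]
lid_edge []
knob [(array([502.72 , 296.784]), 0.96, array([ 0.4043, -0.1642,  0.    ])), (array([572.992, 244.608]), 0.67, array([ 0.4605, -0.258 ,  0.    ]))]
[319.217  235.5178]
259 190
```

View pics/w1.png

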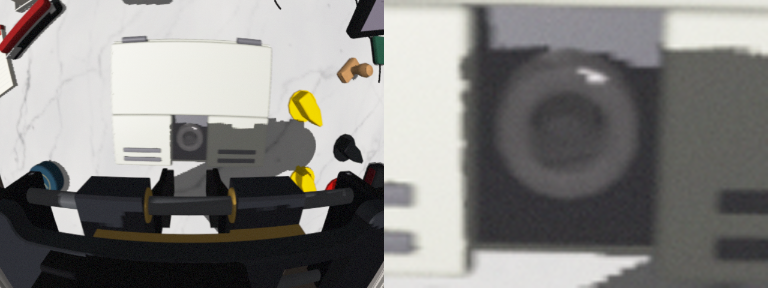

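The spindle is in the hand's shadow in this view, with its top at (314,235), which gives (0.517, 0.042). I move on towards the knob and take an unshadowed look on the way.

Emit:
apply_moves:
  moves:
    - [[-0.0035,0.0375,-0.01],0]
    - [[-0.0035,0.0375,0],0]
    - [[-0.0035,0.0375,0],0]
    - [[-0.0035,0.0375,0],0]
    - [[0,0,0],0]
  hand: 0.055

```text
time_s: 8.85
tcp_pos: [0.4819, -0.1107, 0.1949]
ee_rot: [[0.998, -0.065, -0.002], [-0.065, -0.998, -0.001], [-0.002, 0.001, -1.0]]
wrist_force: [0.3, 0.2, 0.9]
gripper_width: 0.632
gripper_force: 0.0
```

Run:
```python
from h import *
np.set_printoptions(precision=4,suppress=True)
s=r.sense();print(s["tcp_pos"],s["joints"])
W=imaging.capture("wrist")
for t,z in[("spindle",.07),("spindle_top",.1045),("knob",0),("knob_nose",.02)]:
  print(t,[(px(d),round(d["confidence"],2),wonz(W,px(d),z)) for d in models.place_of(W,t)[:4]])
T=imaging.capture("top");S=imaging.capture("scene")
def crop(c,p,k,w=48,h=36):
  # subpixel crop
  M=np.float32([[k,0,-k*(p[0]-w/2)],[0,k,-k*(p[1]-h/2)]]);return cv2.warpAffine(c["frame"],M,(int(w*k),int(h*k)),flags=cv2.INTER_CUBIC)
pw=wproj(W,[.517,.041,.0925]);pt=proj(T,[.517,.041,.0925]);ps=proj(S,[.517,.041,.0925]);pk=wproj(W,[.461,-.257,.02])
print(pw,pt,ps,pk)
cv2.imwrite("pics/w2.png",np.vstack([np.hstack([crop(W,pw,8),crop(T,pt,8)]),np.hstack([crop(S,ps,8),crop(W,pk,3.84,100,75)])]))
np.savez("shots.npz",W=W["frame"],T=T["frame"],We=W["eye"],Wo=W["orientation"],S=S["frame"])
```

```text
[ 0.4819 -0.1107  0.1949] [  5.9384  10.7218 -19.8164   0.0386 -59.5635  80.3325]
spindle [(array([132.672, 206.592]), 0.8, array([0.5155, 0.0442, 0.07  ])), (array([483.52, 250.08]), 0.46, array([ 0.4571, -0.2551,  0.07  ]))]
spindle_top [(array([115.52 , 215.616]), 0.6, array([0.5154, 0.0419, 0.1045]))]
knob [(array([352.512, 150.288]), 0.81, array([ 0.5417, -0.1492,  0.    ])), (array([372.672, 281.616]), 0.68, array([ 0.4057, -0.165 ,  0.    ])), (array([449.28 , 306.192]), 0.67, array([ 0.3681, -0.2527,  0.    ])), (array([457.92 , 227.712]), 0.57, array([ 0.4587, -0.2571,  0.    ]))]
knob_nose [(array([486.08 , 250.896]), 0.95, array([ 0.438 , -0.2825,  0.02  ])), (array([354.176, 265.68 ]), 0.62, array([ 0.4325, -0.1443,  0.02  ])), (array([383.232, 180.192]), 0.56, array([ 0.514 , -0.1744,  0.02  ]))]
[123.3177 210.1178] [322.8904 243.2393] [307.0057 248.2369] [464.9646 230.639 ]
```

View pics/w2.png

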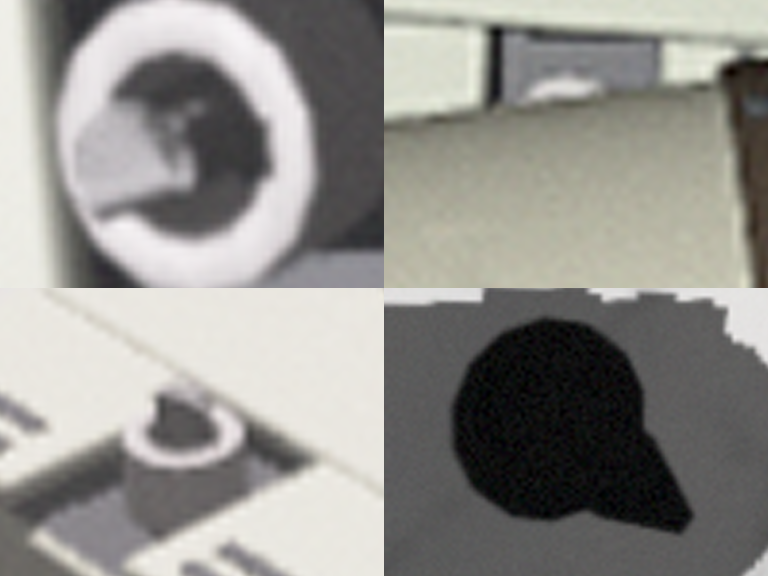

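The wrist view, now free of shadow, shows the spindle's bright top face (left, crop 75–190). Its straight flat edge runs from crop (98,212) to (192,186) on the robot's side. The knob's nose tip is at crop (690,520). Now I work out the directions.

Run:
```python
from h import *
np.set_printoptions(precision=4,suppress=True)
W=imaging.capture("wrist")
pw=wproj(W,[.517,.041,.0925]);f=lambda x,y:wonz(W,pw-[24,18]+np.array([x,y])/8,.1045)
a,b=f(98,212),f(192,186);print(pw,a,b,np.linalg.norm(a-b),np.degrees(np.arctan2(*(b-a)[[1,0]])))
for q in[(75,160),(115,110),(165,120),(190,150)]:print(f(*q))
print("collar centre",[wonz(W,pw-[24,18]+np.array(q)/8,.0925)for q in[(60,145),(316,150),(180,0),(195,288)]])
pk=wproj(W,[.461,-.257,.02]);g=lambda x,y,z:wonz(W,pk-[50,37.5]+np.array([x,y])/3.84,z)
print("knob L,T,B",g(68,132,.006),g(164,30,.006),g(160,232,.006),"nose",g(306,232,.036),g(300,245,.02))
gray=cv2.cvtColor(W["frame"],6);x0,y0=(pk-50).astype(int)
m=(gray[y0:y0+100,x0:x0+100]<30).astype(np.uint8)
n,l,st,ce=cv2.connectedComponentsWithStats(m);i=1+np.argmax(st[1:,4]);ys,xs=np.where(l==i);print(st[i])
c=max(cv2.findContours((l==i).astype(np.uint8),0,1)[0],key=cv2.contourArea)[:,0]+[x0,y0]
P=np.array([wonz(W,q,.006)[:2] for q in c.astype(float)])
ctr=np.array([.461,-.257])
for _ in range(20):
    d=P-ctr;dist=np.hypot(*d.T);ang=np.degrees(np.arctan2(d[:,1],d[:,0]))
    ok=(np.abs((ang-232+180)%360-180)>55)
    A=np.c_[2*P[ok],np.ones(ok.sum())];s=np.linalg.lstsq(A,(P[ok]**2).sum(1),rcond=None)[0];ctr=s[:2]
rad=np.sqrt(s[2]+ctr@ctr);d=P-ctr;dist=np.hypot(*d.T);k=dist>.9*dist.max()
print("ctr",ctr,rad,"nose dir",np.degrees(np.arctan2(*d[k].mean(0)[::-1])),dist.max())
```

```text
[129.0431 210.3435] [0.5133 0.0462 0.1045] [0.515  0.0349 0.1045] 0.011400429084025145 -81.58090520662097
[0.5186 0.0478 0.1045]
[0.5231 0.0423 0.1045]
[0.5216 0.0367 0.1045]
[0.5185 0.0345 0.1045]
collar centre [array([0.5183, 0.0569, 0.0925]), array([0.5152, 0.0269, 0.0925]), array([0.5314, 0.0399, 0.0925]), array([0.5024, 0.0435, 0.0925])]
knob L,T,B [ 0.462  -0.2267  0.006 ] [ 0.4885 -0.2533  0.006 ] [ 0.4322 -0.255   0.006 ] nose [ 0.4403 -0.2851  0.036 ] [ 0.4306 -0.2923  0.02  ]
[  19   21   61   56 2268]
ctr [ 0.4608 -0.2546] 0.026529557611371008 nose dir -125.84079578523206 0.05576730127425786
```

Emit:
apply_moves:
  moves:
    - [[-0.003,0.0363,0],0]
    - [[-0.003,0.0363,0],0]
    - [[-0.003,0.0363,0],0]
    - [[-0.003,0.0363,0],0]
    - [[0,0,0.01],-7.1]

```text
time_s: 9.67
tcp_pos: [0.4633, -0.2555, 0.1869]
ee_rot: [[0.998, 0.062, 0.004], [0.062, -0.998, -0.003], [0.004, 0.003, -1.0]]
wrist_force: [0.6, 0.1, 0.1]
gripper_width: 0.629
gripper_force: 0.0
```

Emit:
apply_moves:
  moves:
    - [[0,0,0.01],-7.1]
    - [[0,0,0.01],-7.1]
    - [[0,0,0.01],-7.1]
    - [[0,0,0.01],-7.1]
    - [[0,0,0],-7.1]

```text
time_s: 10.08
tcp_pos: [0.4615, -0.2502, 0.1432]
ee_rot: [[0.771, 0.637, -0.004], [0.637, -0.771, 0.001], [-0.002, -0.004, -1.0]]
wrist_force: [0.3, -0.6, 0.1]
gripper_width: 0.629
gripper_force: 0.0
```

Emit:
apply_moves:
  moves:
    - [[0,0,0],-7.1]
    - [[0,0,0],-6.8]
    - [[0,0,0],0]
    - [[0,0,0],0]

```text
time_s: 10.42
tcp_pos: [0.4628, -0.2508, 0.1454]
ee_rot: [[0.603, 0.798, 0.0], [0.798, -0.603, -0.0], [0.0, 0.0, -1.0]]
wrist_force: [-0.4, -0.2, 0.1]
gripper_width: 0.628
gripper_force: 0.0
```

Run:
```python
from h import *
np.set_printoptions(precision=4,suppress=True)
s=r.sense();print(s["tcp_pos"],s["ee_rot"],s["joints"],s["gripper_width"])
W=imaging.capture("wrist")
for t,z in[("knob",0),("knob_nose",.02)]:
  print(t,[(px(d),round(d["confidence"],2),wonz(W,px(d),z)) for d in models.place_of(W,t)[:4]])
for P in [s["tcp_pos"],[.461,-.255,.006]]: print(wproj(W,P))
cv2.imwrite("pics/w3.png",W["frame"])
```

```text
[ 0.4628 -0.2508  0.1454] [[ 0.6027  0.798   0.0001]
 [ 0.798  -0.6027 -0.    ]
 [ 0.      0.0001 -1.    ]] [-10.7793  16.6423 -19.7095   0.0007 -53.6431 153.718 ] 0.6276881649655663
knob [(array([317.312,  76.704]), 0.95, array([ 0.539 , -0.1508,  0.    ])), (array([233.984, 285.696]), 0.73, array([ 0.3691, -0.2497,  0.    ])), (array([318.528, 235.68 ]), 0.7, array([ 0.4592, -0.2583,  0.    ])), (array([201.216, 188.784]), 0.69, array([ 0.4041, -0.164 ,  0.    ]))]
knob_nose [(array([319.424, 279.792]), 0.95, array([ 0.4402, -0.2847,  0.02  ])), (array([203.328, 319.584]), 0.85, array([ 0.3322, -0.2538,  0.02  ])), (array([306.688, 112.896]), 0.83, array([ 0.5137, -0.1709,  0.02  ])), (array([206.528, 147.984]), 0.75, array([ 0.4355, -0.1432,  0.02  ]))]
[316.8154 301.5727]
[317.8895 233.3922]
```

View pics/w3.png

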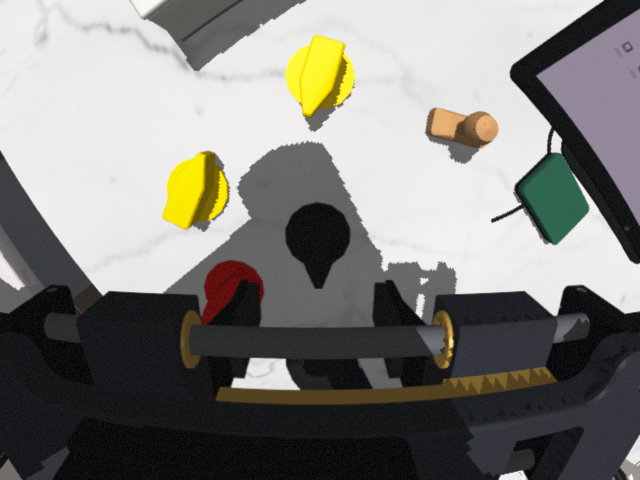

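The wrist view shows the knob's flange centre at (318,235) and its nose tip at (319,283). They line up with the tool axes, so the knob is at (0.460, -0.256). Now I descend and grasp.

Emit:
apply_moves:
  moves:
    - [[-0.006,0.001,0.02],0]
    - [[0,0,0.035],0]
    - [[0,0,0.035],0]
    - [[0,0,0.025],0]
    - [[0,0,0.012],0]

```text
time_s: 10.98
tcp_pos: [0.4573, -0.2561, 0.0151]
ee_rot: [[0.603, 0.798, -0.006], [0.798, -0.603, 0.002], [-0.002, -0.005, -1.0]]
wrist_force: [0.8, 0.1, -0.0]
gripper_width: 0.632
gripper_force: 0.0
```

Emit:
apply_moves:
  moves:
    - [[0,0,0.006],0]
    - [[0,0,0.003],0]
    - [[0,0,0],0]
    - [[0,0,0],0]

```text
time_s: 11.32
tcp_pos: [0.4605, -0.257, 0.0103]
ee_rot: [[0.601, 0.799, 0.002], [0.799, -0.601, -0.001], [0.001, 0.002, -1.0]]
wrist_force: [0.6, 0.4, -0.1]
gripper_width: 0.633
gripper_force: 0.0
```

Emit:
apply_moves:
  moves:
    - [[0,0,0],0]
    - [[0,0,0],0]
    - [[0,0,0],0]
    - [[0,0,0],0]
    - [[0,0,0],0]
  hand: 0.01

```text
time_s: 11.73
tcp_pos: [0.4597, -0.2568, 0.0097]
ee_rot: [[0.601, 0.799, 0.001], [0.799, -0.601, -0.0], [0.0, 0.001, -1.0]]
wrist_force: [-0.1, 0.8, 0.4]
gripper_width: 0.337
gripper_force: 0.0
```

Emit:
apply_moves:
  moves:
    - [[0,0,0],0]
    - [[0,0,0],0]
    - [[0,0,0],0]

```text
time_s: 11.98
tcp_pos: [0.4597, -0.2567, 0.0095]
ee_rot: [[0.601, 0.799, 0.0], [0.799, -0.601, -0.0], [0.0, 0.0, -1.0]]
wrist_force: [-0.3, 0.8, 3.2]
gripper_width: 0.283
gripper_force: 30.0
```

Emit:
apply_moves:
  moves:
    - [[0,0,-0.02],0]
    - [[0,0,-0.035],0]
    - [[0,0,-0.035],6.4]
    - [[0,0,-0.035],6.4]
    - [[0,0,-0.025],6.4]

```text
time_s: 12.4
tcp_pos: [0.4603, -0.257, 0.1624]
ee_rot: [[0.833, 0.553, 0.003], [0.553, -0.833, -0.001], [0.002, 0.003, -1.0]]
wrist_force: [0.2, 0.2, -1.1]
gripper_width: 0.285
gripper_force: 30.0
```

Emit:
apply_moves:
  moves:
    - [[0,0,0],6.4]
    - [[0,0,0],6.4]
    - [[0,0,0],6.4]
    - [[0,0,0],6.0]
    - [[0,0,0],0]

```text
time_s: 12.82
tcp_pos: [0.4592, -0.2566, 0.1591]
ee_rot: [[0.989, 0.148, -0.001], [0.148, -0.989, 0.0], [-0.0, -0.0, -1.0]]
wrist_force: [0.3, -0.5, -0.5]
gripper_width: 0.285
gripper_force: 30.0
```

Run:
```python
from h import *
np.set_printoptions(precision=4,suppress=True)
s=r.sense();print(s["tcp_pos"],s["ee_rot"],s["gripper_width"],s["gripper_force"])
W=imaging.capture("wrist")
R=np.array(s["ee_rot"]);P=np.array(s["tcp_pos"])
for n,q in dict(c=[0,0,.0035],back=[.028,0,.0035],l=[0,-.028,.0035],rr=[0,.028,.0035],tail=[.023,0,-.0265]).items(): print(n,wproj(W,P+R@np.array(q)))
cv2.imwrite("pics/w4.png",cv2.resize(W["frame"][230:380,220:420],None,fx=3.5,fy=3.5,interpolation=cv2.INTER_CUBIC))
T=imaging.capture("top");g=lambda n:[(px(d),round(d["confidence"],2)) for d in models.place_of(T,n)[:4]];print(g("knob"),g("spindle_top"),proj(T,P+R@np.array([0,0,.0095])))
```

```text
[ 0.4592 -0.2566  0.1591] [[ 0.9889  0.1484 -0.0005]
 [ 0.1484 -0.9889  0.0003]
 [-0.0005 -0.0004 -1.    ]] 0.2851529705852066 30.001789651578292
c [316.6267 298.185 ]
back [316.6723 243.5565]
l [259.9215 297.7266]
rr [373.3128 297.7607]
tail [316.7398 278.0602]
[(array([454.4 , 310.32]), 0.9)] [(array([319.168, 240.576]), 0.43)] [478.4594 271.3734]
```

View pics/w4.png

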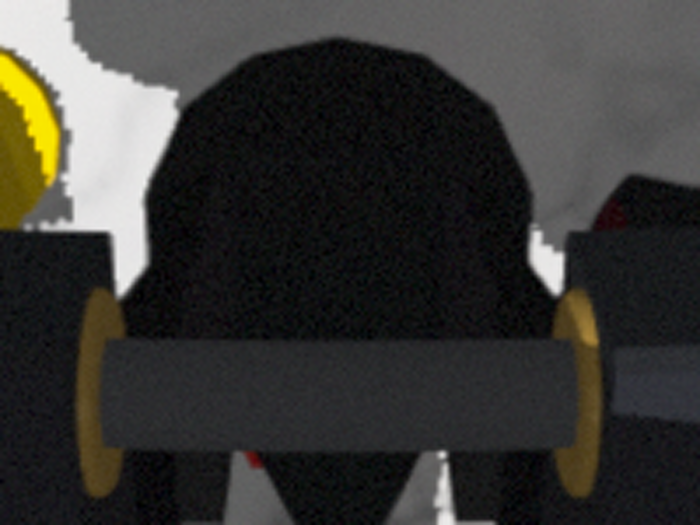

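The knob is held square, and its flange's back edge is about 1.4 mm towards tool +x. Now I hover short of the spindle for a last measurement with the same camera.

Emit:
apply_moves:
  moves:
    - [[0.005,-0.036,0],0]
    - [[0.005,-0.036,0],0]
    - [[0.005,-0.036,0],0]
    - [[0.005,-0.036,0],0]
    - [[0.005,-0.036,0],0]

```text
time_s: 13.43
tcp_pos: [0.4569, -0.0736, 0.1594]
ee_rot: [[0.988, 0.151, 0.0], [0.151, -0.988, 0.0], [0.0, 0.0, -1.0]]
wrist_force: [0.4, -0.3, 0.1]
gripper_width: 0.28
gripper_force: 30.0
```

Emit:
apply_moves:
  moves:
    - [[0.005,-0.036,0],0]
    - [[0.005,-0.036,0],0]
    - [[0.005,-0.034,0],0]
    - [[0,0,0],0]
    - [[0,0,0],0]

```text
time_s: 13.85
tcp_pos: [0.4562, 0.0337, 0.1594]
ee_rot: [[0.988, 0.155, 0.0], [0.155, -0.988, 0.0], [0.0, -0.0, -1.0]]
wrist_force: [-0.3, 1.2, 0.1]
gripper_width: 0.284
gripper_force: 30.0
```

Run:
```python
from h import *
np.set_printoptions(precision=4,suppress=True)
s=r.sense();print(s["tcp_pos"],s["ee_rot"],s["gripper_width"])
W=imaging.capture("wrist")
for t,z in[("spindle",.07),("spindle_top",.1045)]:
  print(t,[(px(d),round(d["confidence"],2),wonz(W,px(d),z)) for d in models.place_of(W,t)[:1]])
p=wproj(W,[.517,.041,.0925]);print(p)
M=np.float32([[10,0,-10*(p[0]-35)],[0,10,-10*(p[1]-25)]])
im=cv2.warpAffine(W["frame"],M,(700,500),flags=cv2.INTER_CUBIC)
im=np.clip(255*(im/255.)**.5,0,255).astype(np.uint8)
cv2.imwrite("pics/w5.png",im)
```

```text
[0.4562 0.0337 0.1594] [[ 0.9879  0.1553  0.0002]
 [ 0.1553 -0.9879  0.0001]
 [ 0.0002 -0.0001 -1.    ]] 0.2842728670091691
spindle [(array([315.392, 160.704]), 0.85, array([0.5152, 0.0438, 0.07  ]))]
spindle_top [(array([317.632, 161.52 ]), 0.92, array([0.5175, 0.0428, 0.1045]))]
[320.2829 161.2712]
```

View pics/w5.png

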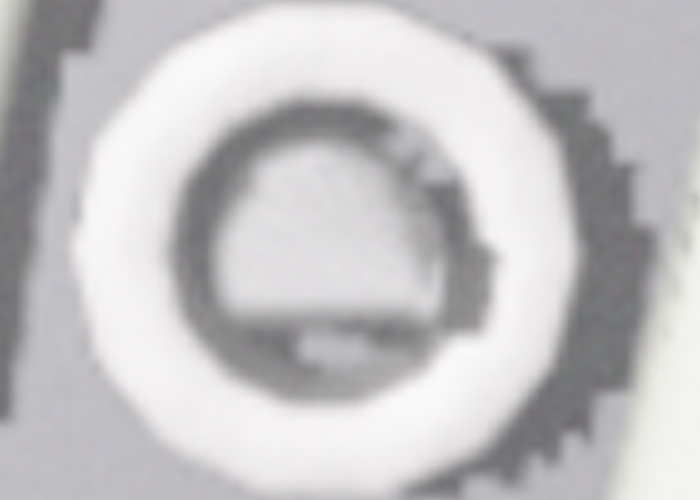

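The crop shows the collar centred at (327,250) and the flat edge level in the image (slope about 2°), so the turn matches within about 2°. Now I compute the final shift.

Run:
```python
from h import *
np.set_printoptions(precision=4,suppress=True)
s=r.sense();W=imaging.capture("wrist");R=np.array(s["ee_rot"]);P=np.array(s["tcp_pos"]);print(P)
p=wproj(W,[.517,.041,.0925])
f=lambda x,y,z:wonz(W,p-[35,25]+np.array([x,y])/10,z)
for n,c in dict(collar=f(327,250,.0925),topL=f(213,250,.1045),topR=f(442,250,.1045),topT=f(325,138,.1045),flat=f(330,315,.1045),fl=f(225,309,.1045),fr=f(437,318,.1045)).items():
    print(n,c,(R.T@(c-P))[:2]*1e3)
for z in [.0035,.0045]:
    print("knob centre px pred",wproj(W,P+R@[.028,0,z]))
g=cv2.cvtColor(W["frame"],6)[225:262,312:322].mean(1);print(g.round())
```

```text
[0.4559 0.0314 0.1592]
collar [0.5168 0.0424 0.0925] [61.8583 -1.7859]
topL [0.5167 0.049  0.1045] [62.7469 -8.3079]
topR [0.5187 0.0359 0.1045] [62.7398  4.9555]
topT [0.5241 0.0435 0.1045] [69.2698 -1.8163]
flat [0.5139 0.0417 0.1045] [58.9198 -1.5318]
fl [0.5134 0.0478 0.1045] [59.2858 -7.6283]
fr [0.5147 0.0355 0.1045] [58.7534  4.6813]
knob centre px pred [316.7312 243.5123]
knob centre px pred [316.7288 242.8873]
[90. 90. 91. 91. 91. 90. 89. 90. 91. 91. 91. 91. 90. 90. 88. 70. 36. 16.
 13. 14. 14. 10. 14. 15. 11. 11.  9. 11. 11. 13.  8. 10. 12. 12. 10.  6.
 12.]
```

Emit:
apply_moves:
  moves:
    - [[0.0205,-0.0006,0],0.9]
    - [[0.0205,-0.0006,0],0.8]
    - [[0.02,-0.0006,0],0.8]
    - [[0,0,0],0]
    - [[0,0,0],0]

```text
time_s: 14.47
tcp_pos: [0.5166, 0.0409, 0.1587]
ee_rot: [[0.994, 0.105, -0.001], [0.105, -0.994, -0.0], [-0.001, 0.0, -1.0]]
wrist_force: [-0.6, -0.2, -1.0]
gripper_width: 0.288
gripper_force: 30.0
```

Emit:
apply_moves:
  moves:
    - [[0,0,0.015],0]
    - [[0,0,0.015],0]
    - [[0,0,0.008],0]
    - [[0,0,0],0]
    - [[0,0,0],0]

```text
time_s: 14.88
tcp_pos: [0.5159, 0.0415, 0.1214]
ee_rot: [[0.994, 0.107, -0.001], [0.107, -0.994, -0.001], [-0.001, 0.001, -1.0]]
wrist_force: [0.2, -0.1, 0.1]
gripper_width: 0.285
gripper_force: 30.0
```

Emit:
apply_moves:
  moves:
    - [[0,0,0],0]
    - [[0,0,0],0]
    - [[0,0,0],0]

```text
time_s: 15.13
tcp_pos: [0.5167, 0.0422, 0.1222]
ee_rot: [[0.994, 0.107, 0.002], [0.107, -0.994, 0.001], [0.002, -0.0, -1.0]]
wrist_force: [0.1, -0.4, -0.9]
gripper_width: 0.286
gripper_force: 30.0
```

Emit:
apply_moves:
  moves:
    - [[0,0,0.003],0]
    - [[0,0,0.003],0]
    - [[0,0,0.002],0]
    - [[0,0,0.002],0]
    - [[0,0,0],0]

```text
time_s: 15.55
tcp_pos: [0.5159, 0.042, 0.1107]
ee_rot: [[0.994, 0.107, -0.001], [0.107, -0.994, -0.0], [-0.001, 0.0, -1.0]]
wrist_force: [0.0, 0.2, -0.6]
gripper_width: 0.283
gripper_force: 30.0
```

Emit:
apply_moves:
  moves:
    - [[0,0,0.002],0]
    - [[0,0,0.002],0]
    - [[0,0,0.001],0]
    - [[0,0,0],0]

```text
time_s: 15.88
tcp_pos: [0.5161, 0.042, 0.106]
ee_rot: [[0.994, 0.107, -0.001], [0.107, -0.994, -0.0], [-0.001, 0.0, -1.0]]
wrist_force: [0.1, 0.5, -1.0]
gripper_width: 0.285
gripper_force: 30.0
```

Emit:
apply_moves:
  moves:
    - [[0,0,0.002],0]
    - [[0,0,0.002],0]
    - [[0,0,0.001],0]
    - [[0,0,0.001],0]
    - [[0,0,0],0]

```text
time_s: 16.3
tcp_pos: [0.5164, 0.0421, 0.1006]
ee_rot: [[0.994, 0.107, 0.0], [0.107, -0.994, -0.0], [0.0, 0.0, -1.0]]
wrist_force: [-1.0, 0.1, 2.4]
gripper_width: 0.289
gripper_force: 30.0
```

Emit:
apply_moves:
  moves:
    - [[0,0,0.001],0]
    - [[0,0,0.001],0]
    - [[0,0,0.001],0]
    - [[0,0,0],0]
    - [[0,0,0],0]

```text
time_s: 16.72
tcp_pos: [0.5165, 0.0421, 0.0978]
ee_rot: [[0.994, 0.107, 0.0], [0.107, -0.994, -0.0], [0.0, 0.0, -1.0]]
wrist_force: [-1.7, 0.0, 5.3]
gripper_width: 0.284
gripper_force: 30.0
```

Emit:
apply_moves:
  moves:
    - [[0,0,0.001],0]
    - [[0,0,0.001],0]
    - [[0,0,0.001],0]
    - [[0,0,0],0]
    - [[0,0,0],0]

```text
time_s: 17.13
tcp_pos: [0.5165, 0.0421, 0.0959]
ee_rot: [[0.994, 0.108, 0.001], [0.108, -0.994, -0.0], [0.001, 0.0, -1.0]]
wrist_force: [-4.5, 1.3, 12.1]
gripper_width: 0.289
gripper_force: 30.0
```

Emit:
apply_moves:
  moves:
    - [[0,0,0.001],0]
    - [[0,0,0],0]
    - [[0,0,0],0]

```text
time_s: 17.38
tcp_pos: [0.5166, 0.0421, 0.0958]
ee_rot: [[0.994, 0.108, 0.001], [0.108, -0.994, -0.0], [0.001, 0.0, -1.0]]
wrist_force: [-6.7, 0.9, 17.3]
gripper_width: 0.292
gripper_force: 30.0
```

Emit:
apply_moves:
  moves:
    - [[0,0,0],0]
    - [[0,0,0],0]
    - [[0,0,0],0]
    - [[0,0,0],0]

```text
time_s: 17.72
tcp_pos: [0.5166, 0.0421, 0.0958]
ee_rot: [[0.994, 0.108, 0.001], [0.108, -0.994, -0.0], [0.001, 0.0, -1.0]]
wrist_force: [-5.6, 0.5, 16.5]
gripper_width: 0.284
gripper_force: 30.0
```

Run:
```python
from h import *
S=imaging.capture("scene");f=cv2.resize(S["frame"][170:320,225:425],None,fx=3,fy=3);cv2.imwrite("pics/end.png",f)
```

```text
(no output)
```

View pics/end.png

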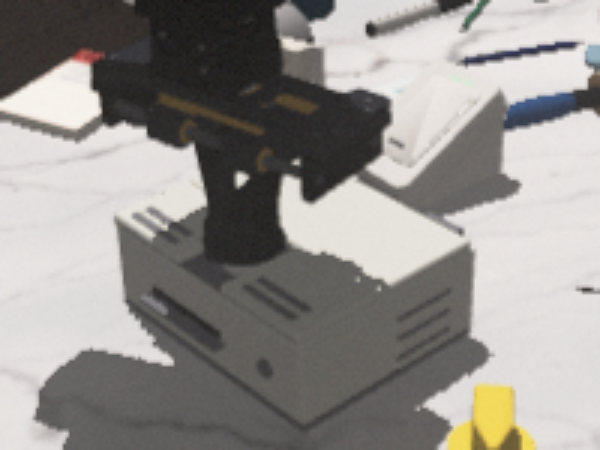

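The lid is shut, and the knob sits on the spindle at crop (245,245), held down with a steady 16.5 N. I hand the job in.

```bash
python3 -c "
from station import r
print(r.finish_job())"
```

```text
the job is handed in; nothing more can be done
None
```

I handed the job in at about 18 s: the lid is shut, and the knob is on the spindle, matched to the flat and held fully pressed at about 16.5 N; the bystanders were not touched, and no verdict was returned.

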